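# Guard down, then hold the sample blade in the laser gauge

## Robot

A 7-joint arm with a two-finger parallel gripper is mounted at the origin on the work surface. World frame = base frame: x ahead of the robot, y to its left, z up, the work surface at z = 0. Lengths are in m, angles in rad, forces in N, time in s.
With the tool pointing down it reaches from about 0.425 to 0.875 m from the base axis. Payload 4.7 kg.
Tool frame: the origin (TCP) lies between the finger pads; the fingertips stand 14 mm ahead of it and the grasp point (between the pads) lies 5 mm behind it; z points along the fingers, y is the line along which they close (so a half turn about z gives the same grasp; the last joint's range is limited). The gripper opens to 87 mm and grips with 3 to 60 N. Pads are 19 mm wide; open, the fingers measure 117 mm over their backs; the gripper's body (75 mm by 190 mm) begins 51 mm behind the grasp point.
Start: joints at [-1.163, 0.321, -0.07, 1.45, 0.023, 1.371, -0.057], TCP at [0.249, 0.6, 0.237] pointing down, gripper open.
Joint ranges: [-2.86, 2.86], [-0.3, 2.09], [-1.38, 1.24], [0.06, 2.45], [-1.56, 4.7], [0.09, 2.05], [-2.69, 2.69]. Speed limits (rad/s): [2.57, 2.57, 3.14, 3.14, 3.14, 3.14, 3.14].

## Interface

Orientations are given as a rotation vector (axis times angle).
In Python, from bench import ctrl gives the robot as it stands.
- The arm moves only by the tool step_arm, never from a script. Its argument "commands" is a list of rows, each an object with "travel": the shift along the tool's x, y, z in m, a list of three; "turn": the turn, a rotation vector about the tool's x, y, z in degrees, a list of three. A call has 1 to 5 rows; each row is the pose to reach, as a shift and turn from the pose commanded when the call began, along the tool's axes at that moment; what a row does not reach only later rows make up. A row lasts 1/10 s, in which the tool goes at most 50 mm and 8.59 degrees, less where a joint would pass 70% of its speed; a pose out of reach is approached as far as the arm can. A call with a gripper value outside its range is refused whole. "gripper" is the opening, from 0 (shut) to 1 (fully open), set as the call begins (left out, the last holds). The fingers move at their own pace and stop on an object; "force" is the grip in N (left out, the last holds). Time passes only in rows, so rows that repeat a pose let the fingers close. It gives the time, the measured TCP pose, the force, the opening and the grip force at its end, in the units of the state.
- ctrl.get_state(): the state, without advancing time (a new reading comes with each control period).
- ctrl.get_image(name): name is "side" or "top" or "wrist"; returns the picture (384x512x3 uint8, red, green, blue); there is no depth.
- ctrl.camera_model(name): a dict with "fx", "fy", "cx", "cy" (pixels), "R" (3x3) and "t" (3): a world point X has camera coordinates R X + t; the wrist camera has in their place "T_tool_cam" (4x4, takes a point from camera to tool coordinates, whose origin is the TCP and whose axes are the flange's). Camera axes: x right, y down, z forward; pixel columns grow to the right and rows downward; lengths in m; the calibration is good to about 2 mm. A picture is of the moment at which its call begins: read the wrist's pose just before it. camera_model takes no time and is no camera call.
- ctrl.close_job(): hands the job in; it is judged then, once.
The state is a dict: "time": time; "joint_positions": joint angles; "qd": joint speeds; "joint_torque": joint torques, N m; "position": TCP position; "tool_rot": TCP orientation; "ft_force": force on the tool from outside, world axes, zero at the start; "torque": the same for the moment, N m; "grip_width": opening from 0.0 (shut) to 1.0 (fully open); "grip_force": force on a finger pad.
Only numpy, scipy, OpenCV 4.12 (cv2) and the standard library are available. Lean on these libraries where they do the work, as an engineer would, in place of code of your own. Each camera call takes 0.05 s, during which the arm holds its last target. There are 200 camera calls.

## Task

Swing the purple guard lid of the laser gauge fully shut. Then take the white sample blade by its grip out of the rack, pass it upright, tip first, down through the slot in the shut lid and keep holding it there for the measurement: nearly all of the blade inside, its shoulders hovering about 10 mm above the black slot frame, held still in the gripper and not resting or jammed on anything. The program finishes while holding it like this; leave the other two blades and everything else on the bench where they are.

Things in the scene. Friction and masses are not known exactly. Their poses are not given: they have to be found in the camera images.
- gauge: Grey open-topped bench laser gauge, 160 mm (x) by 180 mm (y), 85 mm tall, fixed. Origin at the centre of its underside, z up, front to its -x. Walls and floor 5 mm thick. Inside, two black laser heads (50 x 28 mm, tops 57 mm above the bench) stand at +y and -y with a free gap of 84 mm between them, under the slot.
- guard_lid (a joint): Angle (rad) of the gauge's purple hinged lid: 0 = shut, level; it starts 0.5 to 0.95 open, free front edge up. Stiff hinge: the lid stays where it is left and closes with 1 to 3 N on its outer face near the free edge; no latch. The lid is 163 mm long from hinge to free edge, 180 mm wide, 5 mm thick, about 250 g.
- lid_hinge (a point): Middle of the lid's hinge line, at the top of the gauge's rear wall, 85 mm above the bench, 80 mm behind the gauge's centre. Axes turn with the lid: y along the hinge, -x from hinge to free edge, z out of the lid's outer face, which lies 5 mm above this point along z.
- lid_edge (a point): Middle of the lid's free front edge, on its outer face, 163 mm from the hinge line.
- slot (a point): Centre of the slot's mouth, at the upper face of its black frame; axes as the lid: x along the slot, y across, z outward. Slot 32 mm (x) by 8 mm (y), 2 mm more than the blade each way. The frame is 60 x 36 mm, 10 mm thick, 5 mm proud of the lid; the mouth has a grey 4 mm, 45 degree lead-in all round. Lid shut: mouth 95 mm above the bench, over the gauge's centre.
- rack: Aluminium rack fixed to the bench, 80 mm (x) by 220 mm (y), top face 80 mm above the bench, open at front and back. Origin at the centre of its underside. Its top has three slots 36 mm (x) by 12 mm (y) in a row along y, 75 mm apart, the middle one at the centre, each with a blade hanging in it.
- blade_white: Creamy-white plastic blade: flat, 30 mm wide (x), 6 mm thick (y), 60 mm long (last 6 mm only 26 x 4 mm); above it shoulders 44 x 22 mm, z = 60 to 66 mm; above them the grip, 24 mm (x) by 14 mm (y), z = 66 to 110 mm. Origin at the centre of the blade's lower end, z up to the grip. About 60 g. It hangs upright by its shoulders in any one of the rack's three slots, with 3 mm of play.
- blade_white_tip (a point): Centre of the lower end of the white blade (the same point as its body's origin).
- blade_blue: Blue blade of the same shape in the rack; leave it alone.
- blade_black: Black blade of the same shape in the rack; leave it alone.
- pin_box: Small open cardboard box of steel pins, 100 x 75 x 30 mm, bystander. Origin under its centre.
- clip_tray: Clear tray of white clips, 120 x 100 x 22 mm, bystander. Origin under its centre.
- cassette: Flat purple plastic cassette, 115 x 135 x 28 mm, bystander, at the far side. Origin under its centre.
- bottle: White plastic bottle with a blue cap, 56 mm across, 130 mm tall, bystander. Origin under its centre.
- driver: Screwdriver with an orange handle, 160 mm long, lying on the bench, bystander.

How it is judged:
On the way, in this order (a step that is already met when the one before it is completed fails the run):
1. the guard lid is shut while the white blade is not yet in the slot (value of joint guard_lid below 0.04 rad and horizontal distance between blade_white_tip and slot above 0.03 m), for 0.2 s.
2. the white blade is through the slot of the shut lid (value of joint guard_lid below 0.04 rad and horizontal distance between blade_white_tip and slot below 0.006 m and z of blade_white_tip in the frame of slot between -0.058 and -0.02 m and angle between blade_white's own z axis and vertical below 0.12 rad), for 0.1 s.
At the end, for the whole second after the job is handed in: Lid shut (under 0.04 rad); white blade upright (0.12 rad), still, tip within 6 mm sideways of the slot centre and 40 to 58 mm below its mouth (shoulders 2 to 20 mm above the frame), gripped (over 1 N), under 8 N on the gauge or lid; all seven bystanders within 20 mm of their start (value of joint guard_lid below 0.04 rad and horizontal distance between blade_white_tip and slot below 0.006 m and z of blade_white_tip in the frame of slot between -0.058 and -0.04 m and angle between blade_white's own z axis and vertical below 0.12 rad and contact force between the fingers and blade_white above 1 N and contact force between blade_white and gauge below 8 N and linear speed of blade_white below 0.02 m/s and not (distance of blade_blue from where it was at the start of the episode above 0.02 m) and not (distance of blade_black from where it was at the start of the episode above 0.02 m) and not (distance of pin_box from where it was at the start of the episode above 0.02 m) and not (distance of clip_tray from where it was at the start of the episode above 0.02 m) and not (distance of cassette from where it was at the start of the episode above 0.02 m) and not (distance of bottle from where it was at the start of the episode above 0.02 m) and not (distance of driver from where it was at the start of the episode above 0.02 m)); the arm keeps its last pose, push and grip.
It fails at once if the blue or the black blade was pushed over 20 mm from its place (distance of any of blade_blue, blade_black from where it was at the start of the episode above 0.02 m).
It fails at once if a bystander (pin box, clip tray, cassette, bottle, screwdriver) was pushed over 20 mm from its place (distance of any of pin_box, clip_tray, cassette, bottle, driver from where it was at the start of the episode above 0.02 m).
It also fails if it takes over 58 s, if anything falls off the work surface, if the arm or the gripper's body presses on something with over 40 N, if the wrist force passes 120 N, or if a joint passes its speed limit or range.

## Working session

There is one attempt and no reset: what is moved stays moved. The work goes in short steps, Python scripts to look and compute and a tool call to move; the robot and the scene stay as the last step left them, time stands still between calls to the robot, and variables do not carry over. Pictures are saved under pics/ and viewed, at most 10 in all, crops included, and the job is handed in when it is done.

Besides the shell and the picture viewer there is one more tool, called after "Emit:" as name([rows], argument=value, ...), one row to a line, values as JSON. step_arm: Moves the arm, as the interface text tells. Its arguments: {"type":"object","properties":{"commands":{"type":"array"},"gripper":{"type":"number"},"force":{"type":"number"}},"required":["commands"]}

```bash
mkdir -p pics; python3 - <<'E'
from bench import ctrl
import cv2,numpy as np,pickle
s=ctrl.get_state();print(s['time'],s['position'],s['tool_rot'],s['grip_width'])
c={}
for n in('side','top','wrist'):
    im=ctrl.get_image(n);cv2.imwrite(f'pics/{n}0.png',im[:,:,::-1]);m=ctrl.camera_model(n);c[n]=m
    print(n,{k:np.round(v,4).tolist() for k,v in m.items()})
    if 'R' in m: print(-np.array(m['R']).T@np.array(m['t']))
a=cv2.imread('pics/side0.png');b=cv2.imread('pics/top0.png')
cv2.imwrite('pics/top0b.png',cv2.resize(b,(800,600),interpolation=cv2.INTER_CUBIC))
cv2.imwrite('pics/side0b.png',cv2.resize(a,(800,600),interpolation=cv2.INTER_CUBIC))
E
```

```text
0.0 [0.24926397 0.59975501 0.23550639] [-6.14535440e-01 -3.08065706e+00  2.85374824e-03] 1.0004184763415918
side {'fx': 465.9734, 'fy': 465.9734, 'cx': 254.1702, 'cy': 189.0433, 'R': [[0.8874, -0.4609, -0.0034], [-0.3342, -0.6384, -0.6933], [0.3174, 0.6164, -0.7206]], 't': [-0.4989, 0.2226, 1.2059]}
[ 0.13445309 -0.8311938   1.02160645]
top {'fx': 448.4198, 'fy': 448.4198, 'cx': 247.2302, 'cy': 198.2745, 'R': [[-0.0213, -0.9997, 0.0106], [-0.9855, 0.0192, -0.1684], [0.1681, -0.014, -0.9857]], 't': [-0.026, 0.5781, 1.6793]}
[ 0.28690473 -0.01359015  1.75280154]
wrist {'fx': 273.4105, 'fy': 273.4105, 'cx': 253.2281, 'cy': 191.5145, 'T_tool_cam': [[-0.0005, -0.9569, -0.2905, 0.0797], [1.0, -0.0005, -0.0004, -0.0004], [0.0002, -0.2905, 0.9569, -0.1495], [0.0, 0.0, 0.0, 1.0]]}
```

View pics/top0b.png

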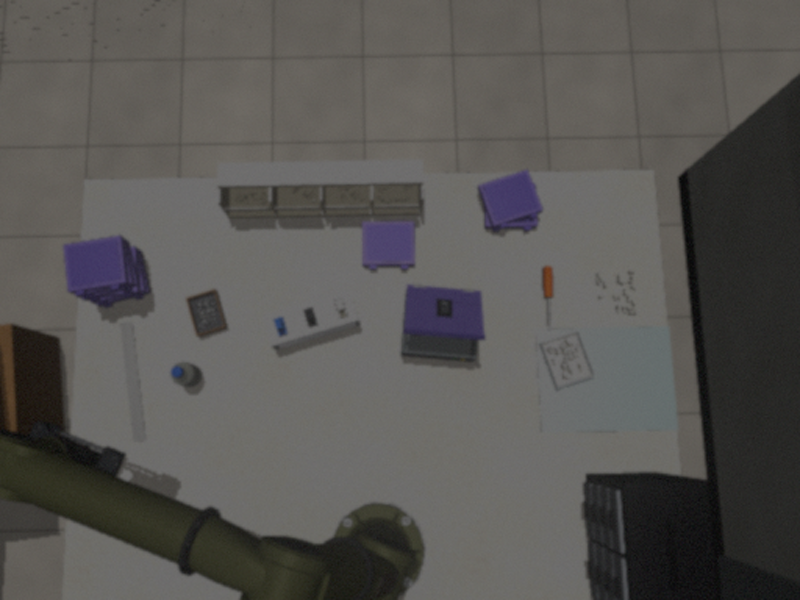

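View pics/side0b.png

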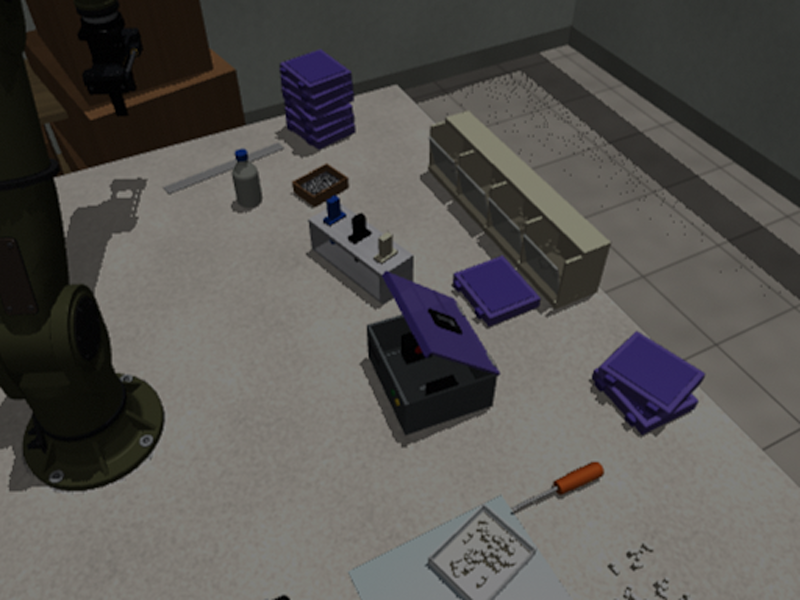

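The top view shows the rack at (315,325) with the white blade in its right slot (341,308). The gauge is at (443,325) with its lid open towards the robot. The side view agrees: white grip (386,245), lid corners near (386,272) and (497,373). I'll zoom in for corner pixels.

```bash
python3 - <<'E'
import cv2,numpy as np
t=cv2.imread('pics/top0.png');s=cv2.imread('pics/side0.png')
# crops: top x165-325,y175-240 ; side x190-330,y120-280
A=cv2.resize(t[172:240,165:325],(800,340),interpolation=cv2.INTER_CUBIC)
cv2.imwrite('pics/ctop.png',cv2.convertScaleAbs(A,alpha=1.6))
B=cv2.resize(s[120:280,190:330],(525,600),interpolation=cv2.INTER_CUBIC)
cv2.imwrite('pics/cside.png',cv2.convertScaleAbs(B,alpha=1.6))
E
```

```text
(no output)
```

View pics/ctop.png

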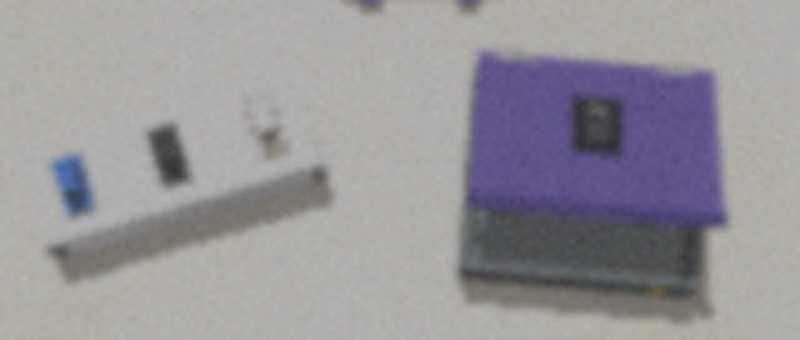

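View pics/cside.png

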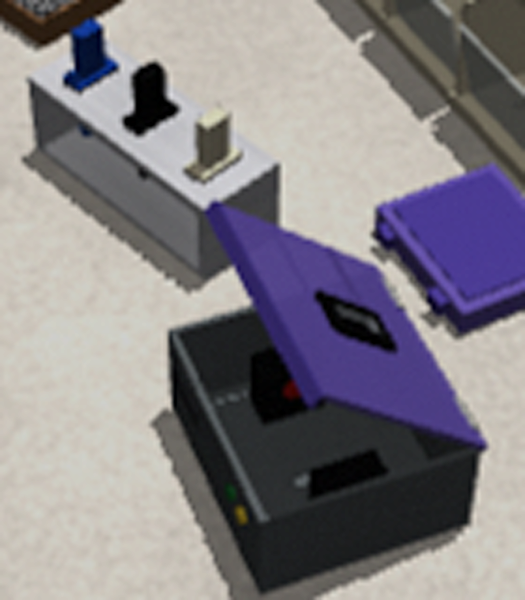

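Crop pixels are read for the front wall corners, lid corners and rack corners in both views. Next I fit the poses.

```bash
cat > h.py <<'E'
from bench import ctrl
import numpy as np
from scipy.optimize import least_squares
from scipy.spatial.transform import Rotation as Ro
C={n:ctrl.camera_model(n) for n in('side','top','wrist')}
def proj(n,X):
    m=C[n];p=np.asarray(m['R'])@X+np.asarray(m['t']);return np.array([m['fx']*p[0]/p[2]+m['cx'],m['fy']*p[1]/p[2]+m['cy']])
def cp(n,u,v): return np.array([165+u/5,172+v/5]) if n=='top' else np.array([190+u/3.75,120+v/3.75])
def W(p,l): c,s=np.cos(p[2]),np.sin(p[2]);return np.array([p[0]+c*l[0]-s*l[1],p[1]+s*l[0]+c*l[1],l[2]])
def lid(a,r,y,z): return np.array([.08-r*np.cos(a)+z*np.sin(a),y,.085+r*np.sin(a)+z*np.cos(a)])
E
python3 - <<'E'
from h import *
G=[('top',(-.08,.09,.085),462,268),('top',(-.08,-.09,.085),697,285),('side',(-.08,.09,.085),172,330),('side',(-.08,-.09,.085),265,520)]
L=[('top',.163,.09,467,205),('top',.163,-.09,727,220),('top',0,.09,482,50),('top',0,-.09,714,70),('side',.163,.09,212,203),('side',.163,-.09,322,400),('side',0,-.09,486,443),('side',0,.09,380,265)]
f=lambda p:np.concatenate([proj(n,W(p,l))-cp(n,u,v) for n,l,u,v in G]+[proj(n,W(p,lid(p[3],r,y,.005)))-cp(n,u,v) for n,r,y,u,v in L])
g=least_squares(f,[.6,-.15,0,.7],loss='soft_l1');print('gauge',g.x.round(4),f(g.x).round(1).reshape(-1,2).tolist())
K=[('top',(-.04,.11,.08),50,248),('top',(-.04,-.11,.08),325,170),('side',(-.04,.11,.08),32,78),('side',(-.04,-.11,.08),207,208),('side',(.04,-.11,.08),278,165)]
f2=lambda p:np.concatenate([proj(n,W(p,l))-cp(n,u,v) for n,l,u,v in K])
r=least_squares(f2,[.6,.15,0],loss='soft_l1');print('rack',r.x.round(4),f2(r.x).round(1).reshape(-1,2).tolist())
b=W(r.x,(0,-.075,.13));print('white top',b,(proj('top',b)-[165,172])*5,(proj('side',b)-[190,120])*3.75)
for rr in(.12,.145,.163):print(rr,W(g.x,lid(g.x[3],rr,0,.005)))
print('tool axes',Ro.from_rotvec(ctrl.get_state()['tool_rot']).as_matrix().round(3).tolist())
E
```

```text
gauge [ 0.5395 -0.1672 -0.1033  0.6869] [[-1.0, -0.5], [0.0, 0.0], [-0.6, 0.1], [-0.3, 0.9], [-0.2, -1.8], [-1.2, -0.5], [-1.6, 0.2], [-0.6, 0.1], [1.1, 1.9], [-0.1, 0.6], [0.9, 0.8], [-0.7, 0.2]]
rack [0.557  0.1451 0.2659] [[-1.5, -0.1], [-0.1, -0.9], [-0.8, 0.1], [-0.3, 1.8], [0.9, 0.3]]
white top [0.57668792 0.07278048 0.13      ] [261.8956897  116.77826804] [213.04131288 119.74304264]
0.12 [ 0.52993258 -0.16616885  0.16496303]
0.145 [ 0.5107052  -0.1641755   0.18081656]
0.163 [ 0.49686148 -0.16274029  0.1922311 ]
tool axes [[-0.923, 0.384, -0.0], [0.384, 0.923, -0.001], [-0.0, -0.001, -1.0]]
```

Emit:
step_arm([
  {"travel": [-0.043, -0.025, -0.007], "turn": [0, 0, -3.4]},
  {"travel": [-0.086, -0.05, -0.014], "turn": [0, 0, -6.8]},
  {"travel": [-0.129, -0.076, -0.021], "turn": [0, 0, -10.2]},
  {"travel": [-0.172, -0.102, -0.028], "turn": [0, 0, -13.6]},
  {"travel": [-0.215, -0.127, -0.035], "turn": [0, 0, -16.7]},
], gripper=0)

```text
time: 0.65
position: [0.3987, 0.4003, 0.2714]
tool_rot: [-0.157, -3.138, 0.0]
ft_force: [0.2, 0.5, 0.5]
grip_width: 0.628
grip_force: 0.0
```

Emit:
step_arm([
  {"travel": [-0.021, -0.044, 0], "turn": [0, 0, 0]},
  {"travel": [-0.042, -0.088, 0], "turn": [0, 0, 0]},
  {"travel": [-0.063, -0.132, 0], "turn": [0, 0, 0]},
  {"travel": [-0.084, -0.176, 0], "turn": [0, 0, 0]},
  {"travel": [-0.103, -0.221, 0], "turn": [0, 0, 0]},
])

```text
time: 1.15
position: [0.4782, 0.1697, 0.2712]
tool_rot: [0.161, 3.137, 0.0]
ft_force: [0.1, 0.9, -0.2]
grip_width: 0.172
grip_force: 0.0
```

```bash
python3 - <<'E'
from bench import ctrl
import cv2,json
s=ctrl.get_state();im=ctrl.get_image('wrist');cv2.imwrite('pics/w1.png',cv2.convertScaleAbs(cv2.resize(im[:,:,::-1],(800,600),interpolation=cv2.INTER_CUBIC),alpha=1.5))
json.dump([s['position'].tolist(),s['tool_rot'].tolist()],open('w1.json','w'))
print(s['position'],s['tool_rot'],s['time'])
E
```

```text
[0.47815792 0.16974186 0.27115511] [1.60766566e-01 3.13729103e+00 3.53415170e-04] 1.15
```

View pics/w1.png

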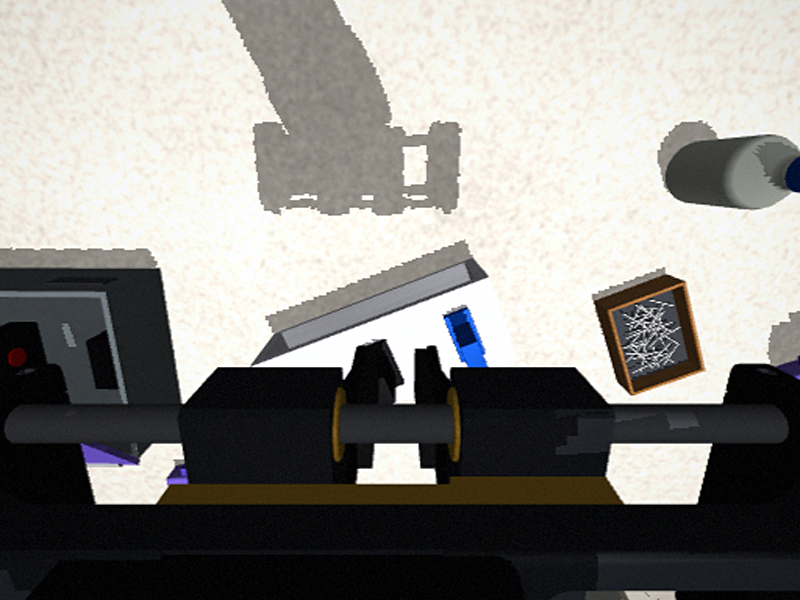

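The wrist view shows the fingers in the lower middle, with the rack front edge from (255,365) to (485,275). Image up is towards the robot, so this camera has to sit beyond an object to see it clear. Shutting the lid now.

Emit:
step_arm([
  {"travel": [-0.011, -0.047, 0], "turn": [0, 0, 0]},
  {"travel": [-0.021, -0.094, 0], "turn": [0, 0, 0]},
  {"travel": [-0.032, -0.142, 0], "turn": [0, 0, 0]},
  {"travel": [-0.042, -0.189, 0], "turn": [0, 0, 0]},
  {"travel": [-0.053, -0.236, 0], "turn": [0, 0, 0]},
])

```text
time: 1.7
position: [0.5062, -0.07, 0.2713]
tool_rot: [0.16, 3.137, 0.001]
ft_force: [0.9, -0.8, 0.5]
grip_width: 0.005
grip_force: 0.0
```

Emit:
step_arm([
  {"travel": [-0.009, -0.047, 0], "turn": [0, 0, 0]},
  {"travel": [-0.018, -0.094, 0], "turn": [0, 0, 0]},
  {"travel": [-0.018, -0.094, 0.02], "turn": [0, 0, 0]},
  {"travel": [-0.018, -0.094, 0.04], "turn": [0, 0, 0]},
  {"travel": [-0.018, -0.094, 0.05], "turn": [0, 0, 0]},
])

```text
time: 2.2
position: [0.5138, -0.1635, 0.2193]
tool_rot: [-0.162, -3.135, -0.001]
ft_force: [0.1, 0.3, -0.8]
grip_width: 0.008
grip_force: 0.0
```

Emit:
step_arm([
  {"travel": [0.002, 0, 0.01], "turn": [0, 0, 0]},
  {"travel": [0.004, 0, 0.02], "turn": [0, 0, 0]},
  {"travel": [0.006, 0, 0.03], "turn": [0, 0, 0]},
  {"travel": [0.008, 0, 0.04], "turn": [0, 0, 0]},
  {"travel": [0.01, 0, 0.05], "turn": [0, 0, 0]},
])

```text
time: 2.7
position: [0.5048, -0.1625, 0.1708]
tool_rot: [0.16, 3.137, 0.0]
ft_force: [-0.3, 0.0, 0.9]
grip_width: 0.009
grip_force: 0.6
```

Emit:
step_arm([
  {"travel": [0.004, 0, 0.01], "turn": [0, 0, 0]},
  {"travel": [0.008, 0, 0.02], "turn": [0, 0, 0]},
  {"travel": [0.012, 0, 0.03], "turn": [0, 0, 0]},
  {"travel": [0.016, 0, 0.04], "turn": [0, 0, 0]},
  {"travel": [0.02, 0, 0.05], "turn": [0, 0, 0]},
])

```text
time: 3.2
position: [0.4848, -0.1606, 0.1205]
tool_rot: [0.161, 3.137, -0.0]
ft_force: [0.3, -0.0, 0.1]
grip_width: 0.006
grip_force: 0.5
```

Emit:
step_arm([
  {"travel": [0, 0, 0.004], "turn": [0, 0, 0]},
  {"travel": [0, 0, 0.008], "turn": [0, 0, 0]},
  {"travel": [0, 0, 0.012], "turn": [0, 0, 0]},
  {"travel": [0, 0, 0.015], "turn": [0, 0, 0]},
])

```text
time: 3.6
position: [0.485, -0.1607, 0.106]
tool_rot: [-0.161, -3.137, 0.0]
ft_force: [-0.8, -0.8, 1.1]
grip_width: 0.005
grip_force: 0.4
```

Emit:
step_arm([
  {"travel": [0, 0, 0.002], "turn": [0, 0, 0]},
  {"travel": [0, 0, 0.003], "turn": [0, 0, 0]},
  {"travel": [0, 0, 0.003], "turn": [0, 0, 0]},
])

```text
time: 3.9
position: [0.485, -0.1607, 0.1043]
tool_rot: [-0.161, -3.137, -0.001]
ft_force: [-4.2, 0.9, 9.6]
grip_width: 0.003
grip_force: 4.5
```

```bash
python3 - <<'E'
from bench import ctrl
import cv2
im=ctrl.get_image('side');cv2.imwrite('pics/s2.png',cv2.convertScaleAbs(cv2.resize(im[120:280,190:330,::-1],(525,600),interpolation=cv2.INTER_CUBIC),alpha=1.5))
E
```

```text
(no output)
```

View pics/s2.png

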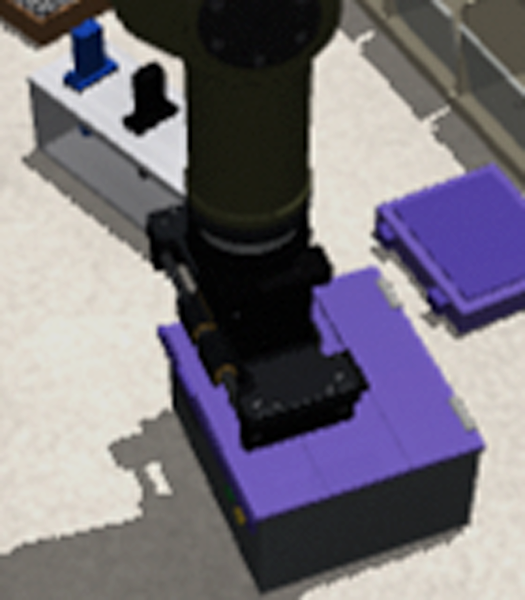

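Lid is down on its stop (9.6 N, level in the side view). I'll lift off and look at the slot from beyond it.

Emit:
step_arm([
  {"travel": [0, 0, -0.04], "turn": [0, 0, 0]},
  {"travel": [0, 0, -0.08], "turn": [0, 0, 0]},
  {"travel": [-0.03, 0, -0.12], "turn": [0, 0, 0]},
  {"travel": [-0.065, 0, -0.145], "turn": [0, 0, 0]},
  {"travel": [-0.105, 0, -0.15], "turn": [0, 0, 0]},
])

```text
time: 4.45
position: [0.5924, -0.1718, 0.2581]
tool_rot: [0.159, 3.129, 0.001]
ft_force: [1.0, -0.7, 1.7]
grip_width: 0.006
grip_force: 0.0
```

Emit:
step_arm([
  {"travel": [-0.03, 0, 0], "turn": [0, 0, 0]},
  {"travel": [-0.03, 0, 0], "turn": [0, 0, 0]},
  {"travel": [-0.03, 0, 0], "turn": [0, 0, 0]},
])

```text
time: 4.75
position: [0.619, -0.1745, 0.2523]
tool_rot: [-0.161, -3.135, 0.001]
ft_force: [-0.2, -1.0, -0.1]
grip_width: 0.007
grip_force: 0.0
```

```bash
python3 - <<'E'
from bench import ctrl
import cv2,json
s=ctrl.get_state();im=ctrl.get_image('wrist');cv2.imwrite('pics/w2raw.png',im[:,:,::-1]);cv2.imwrite('pics/w2.png',cv2.convertScaleAbs(cv2.resize(im[0:240,96:416,::-1],(800,600),interpolation=cv2.INTER_CUBIC),alpha=2))
json.dump([s['position'].tolist(),s['tool_rot'].tolist()],open('w2.json','w'))
print(s['position'],s['tool_rot'],s['time'])
E
```

```text
[ 0.61900903 -0.17453598  0.25226479] [-1.60548278e-01 -3.13546599e+00  1.20179398e-03] 4.75
```

View pics/w2.png

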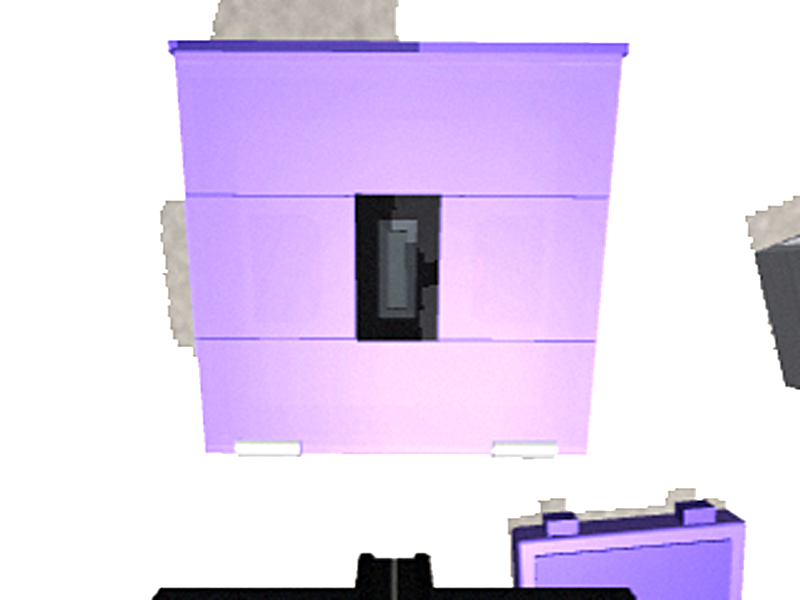

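The wrist view shows the slot frame with corners (356,194) and (439,341). The lead-in spans (378..418, 220..318), so the centre is about (398,268.5), and the frame is aligned with the image within 0.5°. Next I go to the blade.

Emit:
step_arm([
  {"travel": [-0.001, 0.045, -0.01], "turn": [0, 0, -4]},
  {"travel": [-0.002, 0.09, -0.02], "turn": [0, 0, -8]},
  {"travel": [-0.003, 0.135, -0.02], "turn": [0, 0, -12]},
  {"travel": [-0.005, 0.18, -0.02], "turn": [0, 0, -16]},
  {"travel": [-0.006, 0.225, -0.02], "turn": [0, 0, -21.1]},
], gripper=0.55)

```text
time: 5.3
position: [0.6472, 0.0499, 0.2743]
tool_rot: [-0.42, 3.112, 0.001]
ft_force: [1.2, -0.8, 0.0]
grip_width: 0.378
grip_force: 0.0
```

Emit:
step_arm([
  {"travel": [-0.016, 0.042, 0], "turn": [0, 0, 0]},
  {"travel": [-0.016, 0.042, 0], "turn": [0, 0, 0]},
  {"travel": [-0.016, 0.042, 0], "turn": [0, 0, 0]},
  {"travel": [-0.016, 0.042, 0], "turn": [0, 0, 0]},
])

```text
time: 5.7
position: [0.6521, 0.0914, 0.2739]
tool_rot: [-0.413, 3.114, -0.001]
ft_force: [-0.5, -0.5, 0.6]
grip_width: 0.547
grip_force: 0.0
```

```bash
cat >> h.py <<'E'
def ray(st,u,v,z):
    m=C['wrist'];T=np.asarray(m['T_tool_cam']);R=Ro.from_rotvec(st[1]).as_matrix()
    d=R@T[:3,:3]@[(u-m['cx'])/m['fx'],(v-m['cy'])/m['fy'],1];o=R@T[:3,3]+st[0];return o+d*(z-o[2])/d[2]
E
python3 - <<'E'
from h import *
import cv2,json
s=ctrl.get_state();im=ctrl.get_image('wrist');cv2.imwrite('pics/w3raw.png',im[:,:,::-1]);cv2.imwrite('pics/w3.png',cv2.resize(im[0:240,96:416,::-1],(800,600),interpolation=cv2.INTER_CUBIC))
json.dump([s['position'].tolist(),s['tool_rot'].tolist()],open('w3.json','w'))
print(s['position'],s['tool_rot'],s['time'],s['grip_width'])
st=json.load(open('w2.json'))
for u,v in((398,268.5),(356,194),(440,195),(356,340),(438,341)):print(ray(st,96+u/2.5,v/2.5,.095))
E
```

```text
[0.6520807  0.09136705 0.27389965] [-4.12818853e-01  3.11382745e+00 -1.24009346e-03] 5.7 0.5465445305343541
[ 0.53808223 -0.16473475  0.095     ]
[ 0.50676961 -0.17915535  0.095     ]
[ 0.51075182 -0.14437919  0.095     ]
[ 0.56622191 -0.186234    0.095     ]
[ 0.57037236 -0.15022934  0.095     ]
```

View pics/w3.png

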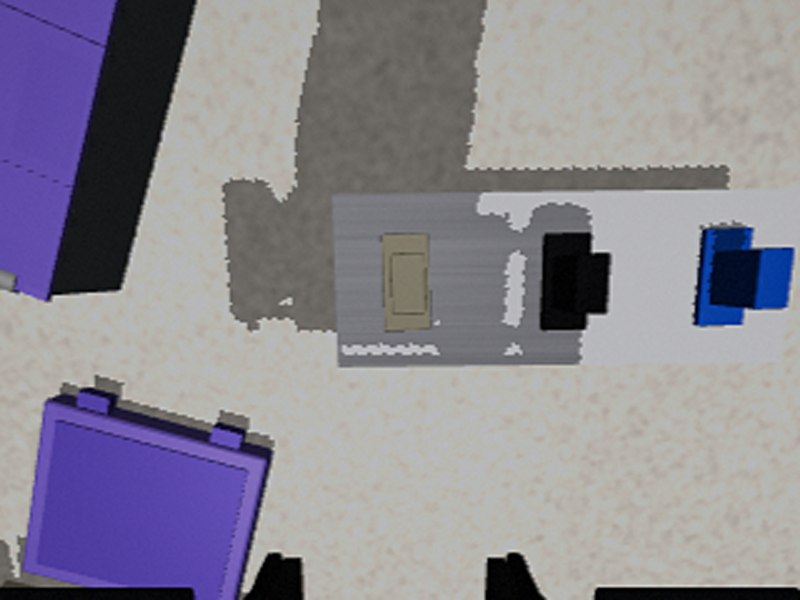

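The wrist view shows the white blade's shoulders at (382..430, 232..331), centre (406,281.5), and its grip top centred at (409,283). It is aligned with the tool within about 1°.

```bash
python3 - <<'E'
from h import *
import json
st=json.load(open('w3.json'));R=Ro.from_rotvec(st[1]).as_matrix()
for u,v,z in((406,281.5,.086),(409,283,.130),(382,232,.086),(430,232,.086),(382,331,.086),(430,331,.086)):
    p=ray(st,96+u/2.5,v/2.5,z);print(p,'tool shift',R.T@(p-st[0]))
E
```

```text
[0.57792027 0.07701559 0.086     ] tool shift [0.07541531 0.00562834 0.18786395]
[0.57777103 0.07747837 0.13      ] tool shift [0.07542073 0.00607659 0.14386355]
[0.55950635 0.06037829 0.086     ] tool shift [ 0.09752832 -0.00563605  0.18786445]
[0.5537061  0.08191995 0.086     ] tool shift [0.09751504 0.01667281 0.18784547]
[0.60313629 0.0719083  0.086     ] tool shift [ 0.05240121 -0.00587309  0.1878832 ]
[0.59709344 0.09433888 0.086     ] tool shift [0.05239052 0.0173572  0.18786344]
```

Emit:
step_arm([
  {"travel": [0.038, 0.003, 0.03], "turn": [0, 0, 0]},
  {"travel": [0.0755, 0.006, 0.06], "turn": [0, 0, 0]},
  {"travel": [0.0755, 0.006, 0.09], "turn": [0, 0, 0]},
  {"travel": [0.0755, 0.006, 0.11], "turn": [0, 0, 0]},
  {"travel": [0.0755, 0.006, 0.12], "turn": [0, 0, 0]},
])

```text
time: 6.25
position: [0.5767, 0.0774, 0.1518]
tool_rot: [0.412, -3.112, 0.0]
ft_force: [-0.7, 0.5, 0.5]
grip_width: 0.55
grip_force: 0.0
```

Emit:
step_arm([
  {"travel": [0, 0, 0.015], "turn": [0, 0, 0]},
  {"travel": [0, 0, 0.03], "turn": [0, 0, 0]},
  {"travel": [0, 0, 0.04], "turn": [0, 0, 0]},
  {"travel": [0, 0, 0.047], "turn": [0, 0, 0]},
  {"travel": [0, 0, 0.047], "turn": [0, 0, 0]},
])

```text
time: 6.75
position: [0.5777, 0.0794, 0.1052]
tool_rot: [0.416, -3.112, 0.001]
ft_force: [-0.9, -0.4, 0.2]
grip_width: 0.55
grip_force: 0.0
```

Emit:
step_arm([
  {"travel": [0, 0, 0], "turn": [0, 0, 0]},
  {"travel": [0, 0, 0], "turn": [0, 0, 0]},
  {"travel": [0, 0, 0], "turn": [0, 0, 0]},
  {"travel": [0, 0, 0], "turn": [0, 0, 0]},
  {"travel": [0, 0, 0], "turn": [0, 0, 0]},
], gripper=0, force=25)

```text
time: 7.25
position: [0.5783, 0.0794, 0.1066]
tool_rot: [-0.416, 3.113, 0.0]
ft_force: [0.7, -1.0, -0.3]
grip_width: 0.181
grip_force: 0.2
```

Emit:
step_arm([
  {"travel": [0, 0, 0], "turn": [0, 0, 0]},
  {"travel": [0, 0, 0], "turn": [0, 0, 0]},
  {"travel": [0, 0, 0], "turn": [0, 0, 0]},
])

```text
time: 7.55
position: [0.5783, 0.0794, 0.1065]
tool_rot: [-0.416, 3.113, 0.0]
ft_force: [-0.7, -0.5, 2.3]
grip_width: 0.157
grip_force: 25.0
```

Emit:
step_arm([
  {"travel": [0, 0, -0.025], "turn": [0, 0, 0]},
  {"travel": [0, 0, -0.05], "turn": [0, 0, 0]},
  {"travel": [0, 0, -0.075], "turn": [0, 0, 0]},
  {"travel": [0, 0, -0.095], "turn": [0, 0, 0]},
  {"travel": [0, 0, -0.105], "turn": [0, 0, 0]},
])

```text
time: 8.05
position: [0.5789, 0.0796, 0.2131]
tool_rot: [-0.416, 3.111, 0.001]
ft_force: [-0.4, -0.9, -0.8]
grip_width: 0.158
grip_force: 25.0
```

Emit:
step_arm([
  {"travel": [0.018, -0.04, 0], "turn": [0, 0, 4]},
  {"travel": [0.038, -0.082, 0], "turn": [0, 0, 8]},
  {"travel": [0.059, -0.127, 0], "turn": [0, 0, 12]},
  {"travel": [0.08, -0.172, 0], "turn": [0, 0, 16]},
  {"travel": [0.094, -0.204, 0], "turn": [0, 0, 19]},
])

```text
time: 8.55
position: [0.5393, -0.146, 0.2108]
tool_rot: [-0.112, -3.139, 0.001]
ft_force: [0.3, -0.1, -0.4]
grip_width: 0.153
grip_force: 25.0
```

Emit:
step_arm([
  {"travel": [0.003, -0.012, 0], "turn": [0, 0, 1]},
  {"travel": [0.0045, -0.0225, 0.006], "turn": [0, 0, 2.1]},
  {"travel": [0.0045, -0.0225, 0.012], "turn": [0, 0, 2.1]},
  {"travel": [0.0045, -0.0225, 0.012], "turn": [0, 0, 2.1]},
  {"travel": [0.0045, -0.0225, 0.012], "turn": [0, 0, 2.1]},
])

```text
time: 9.05
position: [0.5355, -0.1621, 0.1986]
tool_rot: [-0.155, -3.137, -0.001]
ft_force: [0.9, -0.1, -0.6]
grip_width: 0.16
grip_force: 25.0
```

```bash
python3 - <<'E'
from h import *
import cv2,json
s=ctrl.get_state();im=ctrl.get_image('wrist');cv2.imwrite('pics/w4raw.png',im[:,:,::-1]);w=cv2.resize(im[130:250,174:334,::-1],(800,600),interpolation=cv2.INTER_CUBIC)
cv2.imwrite('pics/w4.png',cv2.convertScaleAbs(w,alpha=1.6))
json.dump([s['position'].tolist(),s['tool_rot'].tolist()],open('w4.json','w'))
print(s['position'],s['tool_rot'],s['time'],s['grip_width'])
R=Ro.from_rotvec(s['tool_rot']).as_matrix();print(R.round(4).tolist())
E
```

```text
[ 0.53545543 -0.16210586  0.19859544] [-1.55400893e-01 -3.13673832e+00 -1.05833671e-03] 9.05 0.16030261340874072
[[-0.9951, 0.0988, -0.001], [0.0988, 0.9951, 0.0007], [0.001, 0.0006, -1.0]]
```

View pics/w4.png

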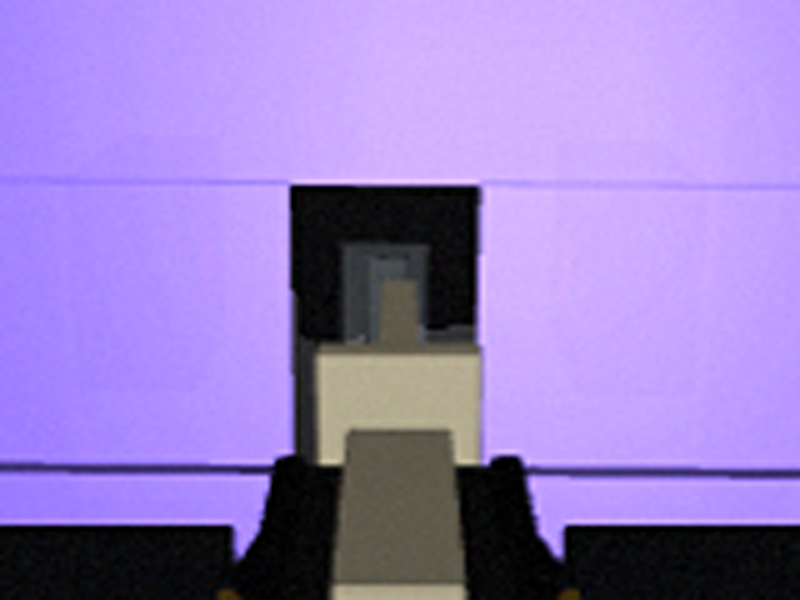

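The view shows the blade's end (380..418, row 280) hanging over the slot, whose lead-in spans 342..430 with its front edge at row 243. The blade is about 2 mm off sideways, so I'll work out the shift.

```bash
python3 - <<'E'
from h import *
import json
st=json.load(open('w4.json'));R=Ro.from_rotvec(st[1]).as_matrix();st[0]=np.array(st[0]);tz=st[0][2]-.0865
def q(n,u,v,z,dx=0): 
    p=R.T@(ray(st,174+u/5,130+v/5,z)-st[0]);p[0]-=dx;print(n,(p*1000).round(1))
print(tz)
q('leadin front',386,243,.095,.020);q('frame front',384,186,.095,.030);q('inner slot',388,258,.091,.016)
q('tip end L',380,280,tz,.013);q('tip end R',418,280,tz,.013);q('shoulder L',316,352,tz+.066,.022);q('shoulder R',481,352,tz+.066,.022);q('shoulder low',398,345,tz+.06,.022);q('grip top edge',398.5,584,tz+.11,.012)
E
```

```text
0.11209543752958753
leadin front [ -4.1  -2.4 103.6]
frame front [ -3.   -2.8 103.6]
inner slot [ -4.1  -2.1 107.6]
tip end L [ 0.4 -3.4 86.5]
tip end R [ 0.4  3.4 86.5]
shoulder L [  0.2 -11.   20.5]
shoulder R [ 0.2 10.6 20.5]
shoulder low [-0.9 -0.2 26.5]
grip top edge [ -0.   -0.2 -23.5]
```

Emit:
step_arm([
  {"travel": [-0.0036, -0.0024, 0], "turn": [0, 0, 0.4]},
  {"travel": [-0.0036, -0.0024, 0.005], "turn": [0, 0, 0.4]},
  {"travel": [-0.0036, -0.0024, 0.01], "turn": [0, 0, 0.4]},
  {"travel": [-0.0036, -0.0024, 0.015], "turn": [0, 0, 0.4]},
  {"travel": [-0.0036, -0.0024, 0.02], "turn": [0, 0, 0.4]},
])

```text
time: 9.6
position: [0.5382, -0.1669, 0.1786]
tool_rot: [-0.172, -3.136, -0.0]
ft_force: [0.6, 0.7, -0.3]
grip_width: 0.162
grip_force: 25.0
```

Emit:
step_arm([
  {"travel": [0, 0, 0.003], "turn": [0, 0, 0]},
  {"travel": [0, 0, 0.006], "turn": [0, 0, 0]},
  {"travel": [0, 0, 0.009], "turn": [0, 0, 0]},
  {"travel": [0, 0, 0.012], "turn": [0, 0, 0]},
])

```text
time: 10.0
position: [0.5389, -0.1665, 0.1674]
tool_rot: [0.171, 3.136, 0.001]
ft_force: [0.3, 1.8, -0.2]
grip_width: 0.157
grip_force: 25.0
```

Emit:
step_arm([
  {"travel": [0, 0.0009, 0], "turn": [0, 0, 0]},
  {"travel": [0, 0.0018, 0], "turn": [0, 0, 0]},
  {"travel": [0, 0.0018, 0], "turn": [0, 0, 0]},
  {"travel": [0, 0.0018, 0], "turn": [0, 0, 0]},
  {"travel": [0, 0.0018, 0], "turn": [0, 0, 0]},
])

```text
time: 10.5
position: [0.5386, -0.1654, 0.1673]
tool_rot: [0.172, 3.137, -0.0]
ft_force: [0.4, 0.8, -0.5]
grip_width: 0.16
grip_force: 25.0
```

```bash
python3 - <<'E'
from h import *
import cv2
P=[]
for i in range(4):
    im=ctrl.get_image('wrist');s=ctrl.get_state();P.append(np.r_[s['position'],s['ft_force']])
print(np.mean(P,0).round(4),s['tool_rot'])
w=cv2.resize(im[130:250,174:334,::-1],(800,600),interpolation=cv2.INTER_CUBIC)
cv2.imwrite('pics/w5.png',cv2.convertScaleAbs(w,alpha=2.2))
E
```

```text
[ 0.5386 -0.1653  0.1673  0.19   -0.1254 -0.5787] [1.71742735e-01 3.13683442e+00 7.55319651e-05]
```

View pics/w5.png

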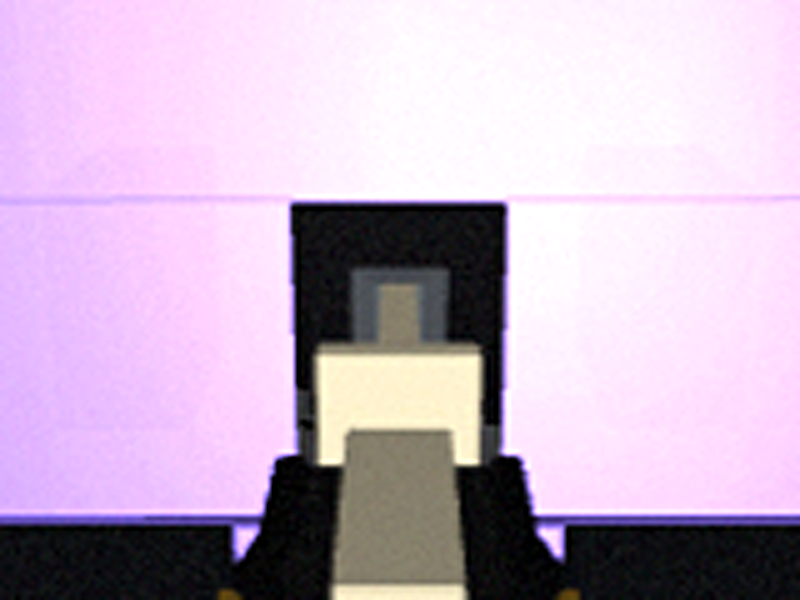

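The blade (378..419) is now centred in the lead-in (350..449), and the forces are near zero. Going down.

Emit:
step_arm([
  {"travel": [0, 0, 0.004], "turn": [0, 0, 0]},
  {"travel": [0, 0, 0.008], "turn": [0, 0, 0]},
  {"travel": [0, 0, 0.012], "turn": [0, 0, 0]},
  {"travel": [0, 0, 0.016], "turn": [0, 0, 0]},
  {"travel": [0, 0, 0.02], "turn": [0, 0, 0]},
])

```text
time: 11.2
position: [0.5385, -0.1652, 0.1468]
tool_rot: [-0.172, -3.137, -0.0]
ft_force: [-0.5, 0.6, -0.6]
grip_width: 0.16
grip_force: 25.0
```

Emit:
step_arm([
  {"travel": [0, 0, 0.004], "turn": [0, 0, 0]},
  {"travel": [0, 0, 0.008], "turn": [0, 0, 0]},
  {"travel": [0, 0, 0.012], "turn": [0, 0, 0]},
  {"travel": [0, 0, 0.015], "turn": [0, 0, 0]},
  {"travel": [0, 0, 0.015], "turn": [0, 0, 0]},
])

```text
time: 11.7
position: [0.5383, -0.1651, 0.1317]
tool_rot: [-0.171, -3.136, -0.0]
ft_force: [0.2, 0.6, 0.2]
grip_width: 0.161
grip_force: 25.0
```

Emit:
step_arm([
  {"travel": [0, 0, 0], "turn": [0, 0, 0]},
  {"travel": [0, 0, 0], "turn": [0, 0, 0]},
  {"travel": [0, 0, 0], "turn": [0, 0, 0]},
  {"travel": [0, 0, 0], "turn": [0, 0, 0]},
  {"travel": [0, 0, 0], "turn": [0, 0, 0]},
])

```text
time: 12.2
position: [0.5387, -0.1652, 0.1324]
tool_rot: [0.172, 3.137, 0.0]
ft_force: [-0.6, -0.1, -0.4]
grip_width: 0.16
grip_force: 25.0
```

```bash
python3 -c "
from bench import ctrl
print(ctrl.close_job())"
```

```text
the job is handed in; nothing more can be done
None
```

The job is handed in at about 12 s of the 58 s allowed: the lid is shut and the white blade is held in its slot, shoulders about 10 mm above the frame by the arm's pose readings, with near-zero contact force. No verdict came back.

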